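# Put the handheld meter away in its case

### The job

Take the handheld meter out of its stand and lay it on its back on the bench, let go, then take it again by its long sides and set it down face up, fully home in the foam nest of the open case. Then lower the case lid gently, without slamming it, until it is fully shut. Leave the spool, mug and screwdriver where they are.

Things in the scene. Friction and masses are not known exactly. Their poses are not given: they have to be found in the camera images.
- meter: White box-shaped test meter, 150 mm long (its x), 36 thick (y), 60 wide (z), edges rounded, about 0.32 kg; origin at its centre. Face (+y): flush screen towards +x, round dial towards -x; back (-y): plain dark panel. It starts on its long edge in the stand, z up, centre 38 mm above the bench. On its back its y points up, its centre 18 mm above what it lies on.
- stand: Fixed steel desk stand, base plate 170 x 80 x 8 mm with two ribs along its x, 42 mm apart inside, rising to 22 mm above the bench; origin: centre of its underside. The meter stands between the ribs, top edge 68 mm above the bench, face to the stand's +y (roughly the robot's left). Stand and case are left and right of the robot (either way); bench between (x 0.45 to 0.64, y 0) is clear.
- case: Fixed black hard case, base 160 mm (its x, front to back) by 200 mm (its y), 58 mm high, walls 5 mm; origin at the centre of its underside. The lid is hinged on its back (+x) rim; its front (-x) is towards the robot.
- nest (a point): Centre of the nest floor in the case, 6 mm above the bench; axes as the case's. The nest is a recess 70 mm (x) by 160 mm (y), 10 mm deep, in grey foam that fills the case out to its walls (150 mm apart along x). The meter lies in it with its length along the case's y, either way round. The case rim is 52 mm above the nest floor.
- lid (a joint): Lid angle, rad: 0 shut, 1.57 upright, 1.7 to 2.0 at the start (open, leaning back), stop at 2.1. A friction hinge holds it at any angle; about 0.25 N m moves it (2 N at 125 mm from the hinge), so it can be pushed from behind and then from above. Gently: never closing faster than about 1.5 rad/s.
- lid_hinge (a point): Middle of the hinge line, which runs along the case's y, 80 mm behind the case's centre and 58.5 mm above the bench. It turns with the lid; with the lid shut its axes are the case's.
- lid_edge (a point): Middle of the lid's free edge on its outer face. The lid is a flat plate 160 (its x) x 200 x 14 mm; its inner face passes through the hinge line, and from there this point lies 160 mm along the lid's -x and 14 mm along its +z. The outer face looks away from the robot when open, up when shut.
- spool: Bystander: solder spool 60 mm across, 47 mm high, standing upright; origin at the centre of its underside. Leave it.
- mug: Bystander: white mug 80 mm across, 90 mm high, handle at its +y; origin at the centre of its underside. Leave it.
- screwdriver: Bystander: screwdriver with a red handle, about 200 mm long, lying on the bench along its x, handle to -x. Leave it.
Things that resemble listed ones, but are neither listed nor needed, are in the scene too. Of the things shaped like the meter, the white one is meant.

How it is judged:
On the way, in this order (a step that is already met when the one before it is completed fails the run):
1. the meter lies on its back on the bench, let go (angle between meter's own y axis and vertical below 0.1 rad and height (world z) of meter below 0.021 m and linear speed of meter below 0.03 m/s and contact force between the fingers and meter below 0.1 N and value of joint lid above 1.2 rad), for 0.2 s.
2. the meter lies face up, fully home in the nest, let go, the lid still open (x of meter in the frame of nest between -0.012 and 0.012 m and y of meter in the frame of nest between -0.012 and 0.012 m and z of meter in the frame of nest below 0.023 m and angle between meter's own y axis and vertical below 0.12 rad and linear speed of meter below 0.03 m/s and contact force between the fingers and meter below 0.1 N and value of joint lid above 1.2 rad), for 0.2 s.
At the end, for the whole second after the job is handed in: The meter lies still, face up (within 0.12 rad) in the nest, its centre within 12 mm of the nest's centre each way and at most 23 mm above the nest floor; the lid is shut to within 0.04 rad; spool, mug and screwdriver are within 30 mm of where they stood (x of meter in the frame of nest between -0.012 and 0.012 m and y of meter in the frame of nest between -0.012 and 0.012 m and z of meter in the frame of nest below 0.023 m and angle between meter's own y axis and vertical below 0.12 rad and value of joint lid below 0.04 rad and linear speed of meter below 0.02 m/s and distance of each of spool, mug, screwdriver from where it was at the start of the episode below 0.03 m); the robot touches nothing.
It fails at once if the lid closes faster than 1.8 rad/s (slammed) (velocity of joint lid below -1.8 rad/s).
It fails at once if the spool, mug or screwdriver is moved by more than 30 mm (distance of any of spool, mug, screwdriver from where it was at the start of the episode above 0.03 m).
It also fails if it takes over 72 s, if anything falls off the work surface, if the arm or the gripper's body presses on something with over 40 N, if the wrist force passes 120 N, or if a joint passes its speed limit or range.

### The arm

A 6-joint arm with a two-finger parallel gripper is mounted at the origin on the work surface. World frame = base frame: x ahead of the robot, y to its left, z up, the work surface at z = 0. Lengths are in m, angles in rad, forces in N, time in s.
With the tool pointing down it reaches from about 0.275 to 0.975 m from the base axis. Payload 8.4 kg.
Tool frame: the origin (TCP) lies on the centre line of the jaws, within the pads' length; the fingertips stand 17 mm ahead of it and the grasp point (between the pads) lies 2 mm behind it (r.tip_reach is the distance from the TCP to the fingertips, in m); z points along the fingers, y is the line along which they close (so a half turn about z gives the same grasp; the last joint's range is limited). The gripper opens to 92 mm and grips with 3 to 60 N. Pads are 20 mm wide; open, the fingers measure 128 mm over their backs; the gripper's body (75 mm by 189 mm) begins 69 mm behind the grasp point.
Start: joints at [1.285, 0.353, 1.633, -0, 1.155, -0.002], TCP at [0.175, 0.6, 0.232] pointing down, gripper open.
Joint ranges: [-2.63, 2.63], [-0.92, 2.1], [0.06, 2.66], [-1.3, 4.44], [0, 2.69], [-3.02, 3.02]. Speed limits (rad/s): [2.22, 2.22, 2.79, 3.14, 3.14, 3.14].

### API

Orientations are given as a unit quaternion [w, x, y, z].
In Python, from cell import telemetry, snapshot, camera_info, sign_off, r gives the robot as it stands.
- The arm moves only by the shell command python3 -m inch 'ROWS' [FORCE]. ROWS is a JSON object of lists of equal length, an entry for each row: "dp": the shift along the world's x, y, z in m, a list of three; "turn": the turn about the world's z in rad; "claw": the finger opening in m, from 0 to 0.0919. A call has 1 to 10 rows; each row is the pose to reach, as a shift and turn from the pose commanded when the call began; what a row does not reach only later rows make up. A row lasts 1/8 s, in which the tool goes at most 62.5 mm and 10.7 degrees, less where a joint would pass 70% of its speed; a pose out of reach is approached as far as the arm can. A call with a gripper value outside its range is refused whole. The fingers move at their own pace and stop on an object; FORCE is the grip in N (left out, the last holds). Time passes only in rows, so rows that repeat a pose let the fingers close. It gives the time, the measured TCP pose, the force, the opening and the grip force at its end, in the units of the state.
- telemetry.observe(): the state, without advancing time (a new reading comes with each control period).
- snapshot(name): name is "scene" or "side" or "wrist"; returns (picture, depth): 384x512x3 uint8, red, green, blue; 384x512 float32, m along the optical axis (not along the pixel's ray), 0 where there is no reading.
- camera_info(name): a dict with "fx", "fy", "cx", "cy" (pixels), "R" (3x3) and "t" (3): a world point X has camera coordinates R X + t; the wrist camera has in their place "tool_from_camera" (4x4, takes a point from camera to tool coordinates, whose origin is the TCP and whose axes are the flange's). Camera axes: x right, y down, z forward; pixel columns grow to the right and rows downward; lengths in m; the calibration is good to about 2 mm. A picture is of the moment at which its call begins: read the wrist's pose just before it. camera_info takes no time and is no camera call.
- sign_off(): hands the job in; it is judged then, once.
The state is a dict: "t": time; "joint_pos": joint angles; "joint_velocities": joint speeds; "joint_efforts": joint torques, N m; "position": TCP position; "tool_rot": TCP orientation; "wrist_force": force on the tool from outside, world axes, zero at the start; "moment": the same for the moment, N m; "finger_gap": opening from 0.0 (shut) to 1.0 (fully open); "gripper_force": force on a finger pad.
Only numpy, scipy, OpenCV 4.12 (cv2) and the standard library are available. Lean on these libraries where they do the work, as an engineer would, in place of code of your own. Each camera call takes 0.05 s, during which the arm holds its last target. There are 200 camera calls.

## Working session

There is one attempt and no reset: what is moved stays moved. The work goes in short steps, Python scripts to look and compute and a shell command to move; the robot and the scene stay as the last step left them, time stands still between calls to the robot, and variables do not carry over. Pictures are saved under pics/ and viewed, at most 10 in all, crops included, and the job is handed in when it is done.

```bash
ls; mkdir -p pics; cat > h.py <<'E'
import numpy as np, cv2
from cell import telemetry, snapshot, camera_info, r
def grab(n,f=None):
    p,d=snapshot(n); np.savez(f'{n}.npz',p=p,d=d)
    if f: cv2.imwrite('pics/'+f,p[:,:,::-1])
    return p,d
def world(n,u,v,d):
    c=camera_info(n); R=np.array(c['R']);t=np.array(c['t'])
    X=np.stack([(u-c['cx'])/c['fx']*d,(v-c['cy'])/c['fy']*d,d],-1)
    return (X-t)@R
def cloud(n,d):
    v,u=np.mgrid[:d.shape[0],:d.shape[1]]
    return world(n,u,v,d)
E
python3 - <<'E'
from h import *
a,_=grab('scene','s1.png');b,_=grab('side','s2.png')
for n in('scene','side'):
    c=camera_info(n);print(n,c['fx'],-np.array(c['R']).T@c['t'],np.array(c['R'])[2])
s=telemetry.observe();print(s['t'],s['position'],s['tool_rot'],s['finger_gap'])
E
```

```text
pics
scene 458.47515215005285 [1.20648566 0.66622738 0.95611511] [-0.52323845 -0.51484341 -0.67908599]
side 492.82176527150904 [ 0.40567515 -1.11353219  1.23040809] [ 0.06833074  0.70198169 -0.70890945]
0.1 [0.17489619 0.59960248 0.23093803] [-8.24762632e-05  1.41424720e-01  9.89948822e-01 -6.09476000e-04] 0.9981234229266477
```

View pics/s1.png

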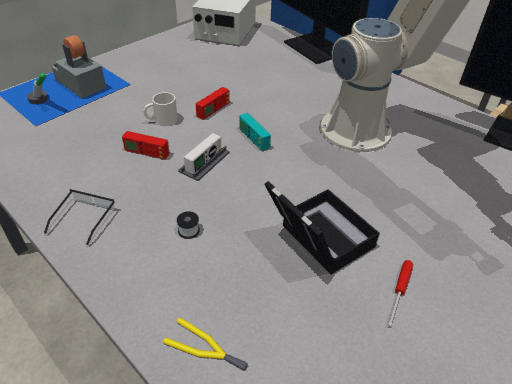

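View pics/s2.png

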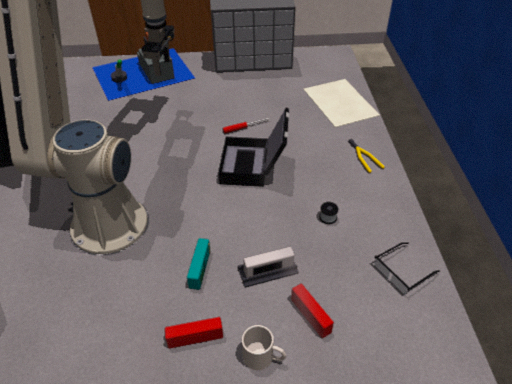

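The scene view shows the white meter in its stand at (203,153), with screen left and dial right, the open case at (330,230), the spool at (188,224) and the mug at (163,109). In the side view the meter is at (269,262) with its dark back towards the camera, and the case is at (250,160). So the stand is on the robot's right and the case on its left.

```bash
cat > m1.py <<'E'
from h import *
def box(n,u0,u1,v0,v1):
    z=np.load(n+'.npz');P=cloud(n,z['d'])[v0:v1,u0:u1].reshape(-1,3);C=z['p'][v0:v1,u0:u1].reshape(-1,3);k=z['d'][v0:v1,u0:u1].ravel()>0
    return P[k],C[k].astype(int)
def rect(P): 
    c,s,a=cv2.minAreaRect((P[:,:2]*1000).astype(np.float32)); return np.round(c,1),np.round(s,1),round(a,1),len(P),'z',np.round(np.percentile(P[:,2],[2,50,98])*1000,1)
for n,b in(('scene',(175,235,130,180)),('side',(230,305,240,290))):
    P,C=box(n,*b)
    print(n,'top',rect(P[(P[:,2]>.061)&(P[:,2]<.08)]))
    print(n,'z hist',np.histogram(P[:,2]*1000,[-5,4,12,18,26,40,55,61,65,69,73,80])[0])
    print(n,'standbase',rect(P[(P[:,2]>.0055)&(P[:,2]<.03)]))
for n,b in(('scene',(260,385,175,275)),('side',(210,300,100,195))):
    P,C=box(n,*b)
    P0=P[(P[:,2]>.052)&(P[:,2]<.064)]; print(n,'rim',rect(P0))
    L=P[P[:,2]>.075]; c=L.mean(0);w=np.linalg.svd(L-c,full_matrices=False)[2];print(n,'lid',rect(L),w[2].round(3),c.round(3), L[L[:,2]>L[:,2].max()-.008].mean(0).round(4))
    F=P[(P[:,2]>.0)&(P[:,2]<.022)];
    print(n,'hist',np.histogram(P[:,2]*1000,[-5,-2,2,4,8,12,14,18,22,30,50,56,62,70])[0])
for n in('scene','side'):
    d={'scene':dict(spool=(172,205,206,242),mug=(140,182,90,130)),'side':dict(spool=(318,340,198,225),mug=(238,288,325,370),sd=(222,272,115,135))}[n]
    for k,b in d.items():
        P,C=box(n,*b);print(n,k,rect(P[P[:,2]>.008]))
E
python3 m1.py
python3 - <<'E'
import cv2,numpy as np
a=cv2.imread('pics/s1.png')[180:275,262:385];b=cv2.imread('pics/s2.png')[95:190,210:300]
c=cv2.imread('pics/s1.png')[130:185,175:235];d=cv2.imread('pics/s2.png')[240:290,230:305]
f=lambda i:cv2.resize(i,(400,300),interpolation=cv2.INTER_CUBIC)
cv2.imwrite('pics/s3.png',np.vstack([np.hstack([f(a),f(b)]),np.hstack([f(c),f(d)])]))
E
```

```text
scene top (array([ 505.6, -226.8]), array([152.3,  37.6]), 12.1, 388, 'z', array([61.8, 67.8, 72. ]))
scene z hist [1675  349   78  165  132  138   56   61  208  118    1]
scene standbase (array([ 475.7, -249.2]), array([247.2, 177.1]), 49.6, 522, 'z', array([ 5.8, 13.7, 28.8]))
side top (array([ 511.6, -283.2]), array([148.7, 150.8]), 6.9, 574, 'z', array([61.6, 69.2, 74.5]))
side z hist [1650  743  139  197  163  167   88   85  185  253   51]
side standbase (array([ 507.3, -211.4]), array([185.9, 232.7]), 85.1, 857, 'z', array([ 5.6, 11.3, 28.7]))
scene rim (array([468.5, 241.7]), array([203.6, 182.5]), 80.4, 502, 'z', array([52.4, 57.6, 63. ]))
scene lid (array([582.8, 223.3]), array([201.2,  67.6]), 80.0, 1282, 'z', array([ 78.6, 173.6, 206.9])) [ 0.923 -0.145 -0.356] [0.598 0.237 0.162] [0.6093 0.2244 0.2043]
scene hist [ 557 4959 1629  947  352  121  646  356  325  666  206  338   55]
side rim (array([467.1, 242.8]), array([210.9, 176.6]), 80.3, 342, 'z', array([52.4, 58.4, 63.3]))
side lid (array([579.6, 224.2]), array([215.5,  70.9]), 80.1, 779, 'z', array([ 78.6, 159.3, 210.1])) [-0.897  0.132  0.422] [0.577 0.2   0.154] [0.6057 0.2111 0.2098]
side hist [ 409 1962 1325 1638  429  116  335  367  258  411  133  209   72]
scene spool (array([724.4, -35.1]), array([59.9, 58.4]), 69.8, 450, 'z', array([ 9.5, 45.9, 50.9]))
scene mug (array([ 460.2, -498.9]), array([106.8,  86.7]), 8.5, 755, 'z', array([10.5, 59.9, 91.1]))
side spool (array([733.1, -10. ]), array([120.2,  57.4]), 70.7, 320, 'z', array([ 8.7, 46.5, 54.9]))
side mug (array([ 442.6, -494.8]), array([ 79.6, 154.8]), 35.5, 1193, 'z', array([ 8.7, 55.5, 93.6]))
side sd (array([484.1, 426.5]), array([242.7, 195.4]), 83.7, 225, 'z', array([ 8.1, 19.4, 35.9]))
```

View pics/s3.png

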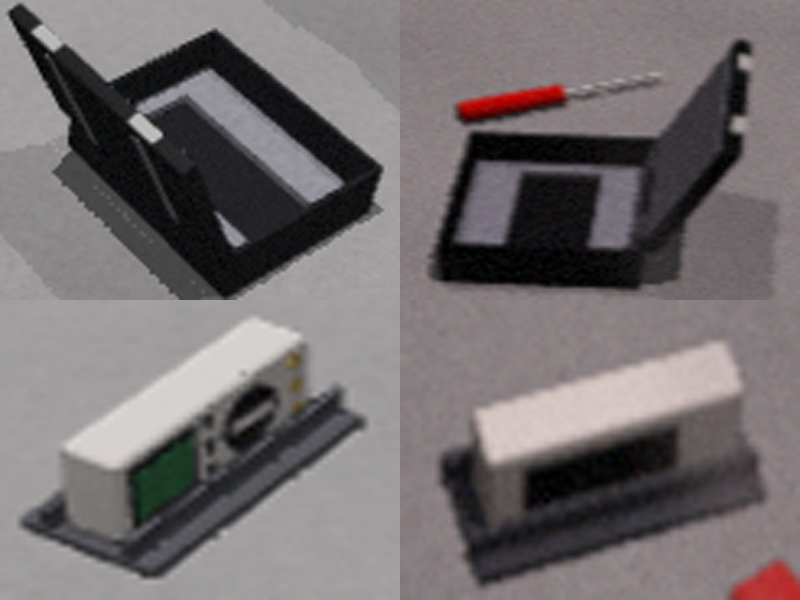

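The top-left crop shows the lid leaning back behind the dark nest slot. The bottom row shows the meter's screen (165,475) towards +x and its dial at (250,415). The back is towards -y, so toppling it that way will put it on its back. I'll fly over the stand for a wrist look.

```bash
python3 -m inch '{"dp":[[0.165,-0.41,0.07],[0.165,-0.41,0.07],[0.165,-0.41,0.07],[0.165,-0.41,0.07],[0.165,-0.41,0.07],[0.165,-0.41,0.07],[0.165,-0.41,0.07],[0.165,-0.41,0.07]],"turn":[-0.18,-0.36,-0.54,-0.72,-0.9,-1.08,-1.26,-1.44],"claw":[0.08,0.08,0.08,0.08,0.08,0.08,0.08,0.08]}' 25
python3 -m inch '{"dp":[[0.165,-0.415,-0.01],[0.165,-0.415,-0.01],[0.165,-0.415,-0.01],[0.165,-0.415,-0.01],[0.165,-0.415,-0.01],[0.165,-0.415,-0.01],[0.165,-0.415,-0.01],[0.165,-0.415,-0.01],[0.165,-0.415,-0.01]],"turn":[-0.18,-0.36,-0.54,-0.72,-0.9,-1.08,-1.2,-1.2,-1.2],"claw":[0.08,0.08,0.08,0.08,0.08,0.08,0.08,0.08,0.08]}'
cat >> h.py <<'E'
from scipy.spatial.transform import Rotation as Ro
def wcloud(f=None):
    s=telemetry.observe(); p,d=snapshot('wrist'); np.savez('wrist.npz',p=p,d=d)
    if f: cv2.imwrite('pics/'+f,p[:,:,::-1])
    c=camera_info('wrist'); v,u=np.mgrid[:384,:512]
    X=np.stack([(u-c['cx'])/c['fx']*d,(v-c['cy'])/c['fy']*d,d,np.ones_like(d)],-1)@np.array(c['tool_from_camera']).T
    q=np.array(s['tool_rot']); P=X[...,:3]@Ro.from_quat(q[[1,2,3,0]]).as_matrix().T+np.array(s['position'])
    return P,p,d,s
def rect(P):
    c,s,a=cv2.minAreaRect((P[:,:2]*1000).astype(np.float32)); return np.round(c,1),np.round(s,1),round(a,1),len(P),'z',np.round(np.percentile(P[:,2],[2,50,98])*1000,1)
def yaw(s):
    q=np.array(s['tool_rot']);y=Ro.from_quat(q[[1,2,3,0]]).as_matrix()[:,1];return np.degrees(np.arctan2(y[1],y[0]))
def near(P,d,c,r): return P[(d>0)&(np.hypot(P[...,0]-c[0],P[...,1]-c[1])<r)]
E
python3 - <<'E'
from h import *
P,p,d,s=wcloud('w1.png')
print(s['t'],s['position'],yaw(s),s['joint_pos'])
Q=near(P,d,(.506,-.227),.13);print(np.histogram(Q[:,2]*1000,[-5,4,12,18,26,40,55,61,65,69,73,80])[0])
print(rect(Q[(Q[:,2]>.061)&(Q[:,2]<.08)]), rect(Q[(Q[:,2]>.016)&(Q[:,2]<.028)]))
E
```

```text
t: 1.1
position: [0.341, 0.187, 0.3022]
tool_rot: [0.0, 0.762, 0.647, 0.0]
wrist_force: [0.1, -0.0, -0.0]
finger_gap: 0.872
gripper_force: 0.0
t: 2.22
position: [0.5045, -0.2249, 0.2909]
tool_rot: [-0.001, 0.994, 0.109, -0.001]
wrist_force: [-0.4, 0.4, -0.6]
finger_gap: 0.87
gripper_force: 0.0
2.225 [ 0.50451101 -0.22494433  0.29091487] -77.53043069207618 [-4.22334570e-01  1.87498374e-01  1.72069506e+00  3.55862496e-04
  1.23508146e+00  9.30708465e-01]
[19294  2382    52  1151    82   123   177   336  3207     8     0]
(array([ 505.7, -229.9]), array([148.2,  36.6]), 12.4, 3551, 'z', array([62.6, 66.7, 68.4])) (array([ 512.7, -275.9]), array([168.5, 146.5]), 12.5, 1186, 'z', array([18.1, 20.9, 24. ]))
```

View pics/w1.png

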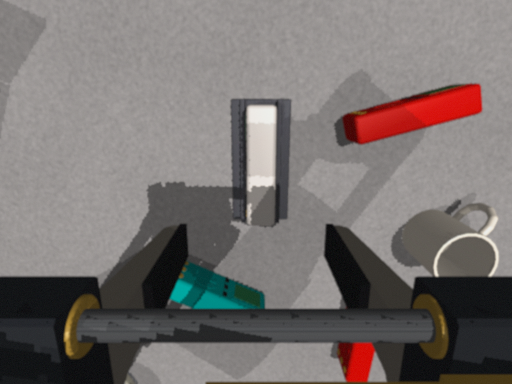

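The wrist view shows the meter upright between the ribs at (262,160), with the teal decoy at (220,290) clear of the fingers. Wrist depth puts the top centre at (0.5057,-0.2299) and z 0.067, which agrees with the scene view. I'll grip it across its thickness.

```bash
python3 -m inch '{"dp":[[0.001,-0.004,-0.06],[0.001,-0.004,-0.12],[0.001,-0.004,-0.18],[0.001,-0.004,-0.22],[0.001,-0.004,-0.24],[0.001,-0.004,-0.24],[0.001,-0.004,-0.24],[0.001,-0.004,-0.24],[0.001,-0.004,-0.24],[0.001,-0.004,-0.24]],"turn":[0,0,0,0,0,0,0,0,0,0],"claw":[0.08,0.08,0.08,0.08,0.08,0.05,0.03,0.03,0.03,0.03]}' 25
python3 -m inch '{"dp":[[0,0,0.005],[0,0,0.015],[0,0,0.03],[0,0,0.06],[0,0,0.09]],"turn":[0,0,0,0,0],"claw":[0.03,0.03,0.03,0.03,0.03]}' 25
```

```text
t: 3.52
position: [0.5064, -0.2293, 0.0523]
tool_rot: [0.0, 0.994, 0.109, 0.001]
wrist_force: [-0.2, -0.1, 4.3]
finger_gap: 0.388
gripper_force: 25.0
t: 4.15
position: [0.5059, -0.229, 0.1432]
tool_rot: [0.0, 0.994, 0.109, 0.0]
wrist_force: [0.8, 0.1, -3.6]
finger_gap: 0.389
gripper_force: 25.0
```

```bash
python3 -m inch '{"dp":[[-0.006,0.05,0],[-0.006,0.1,0],[-0.006,0.15,0],[-0.006,0.209,0],[-0.006,0.209,-0.02],[-0.006,0.209,-0.05],[-0.006,0.209,-0.08],[-0.006,0.209,-0.09],[-0.006,0.209,-0.095],[-0.006,0.209,-0.096]],"turn":[0.18,0.36,0.54,0.72,0.9,1.08,1.19,1.19,1.19,1.19],"claw":[0.03,0.03,0.03,0.03,0.03,0.03,0.03,0.03,0.03,0.03]}' 25
python3 -m inch '{"dp":[[0,0,-0.001],[0,0,-0.002],[0,0,-0.003]],"turn":[0,0,0],"claw":[0.03,0.03,0.03]}' 25
```

```text
t: 5.4
position: [0.5006, -0.0201, 0.0463]
tool_rot: [0.0, 0.763, 0.647, 0.0]
wrist_force: [-0.3, 0.9, -3.5]
finger_gap: 0.391
gripper_force: 25.0
t: 5.78
position: [0.5005, -0.0201, 0.0442]
tool_rot: [0.0, 0.762, 0.647, 0.0]
wrist_force: [-8.5, 0.5, 31.4]
finger_gap: 0.39
gripper_force: 25.0
```

```bash
python3 -m inch '{"dp":[[0,0,0.002],[0,0,0.002],[0,0,0.004],[0,0,0.004]],"turn":[0,0,0,0],"claw":[0.03,0.044,0.044,0.044]}' 25
python3 -m inch '{"dp":[[0.005,-0.001,0],[0.01,-0.002,0.001],[0.015,-0.0025,0.003],[0.02,-0.003,0.005],[0.025,-0.004,0.007],[0.03,-0.005,0.008],[0.035,-0.006,0.008],[0.04,-0.0065,0.008],[0.045,-0.0075,0.008],[0.05,-0.008,0.008]],"turn":[0,0,0,0,0,0,0,0,0,0],"claw":[0.044,0.044,0.044,0.044,0.044,0.044,0.044,0.044,0.044,0.044]}' 25
python3 - <<'E'
from h import *
grab('side','s4.png');grab('scene')
a=cv2.imread('pics/s4.png')[100:300,150:400];b=np.load('scene.npz')['p'][90:290,160:410,::-1]
cv2.imwrite('pics/s5.png',cv2.resize(np.hstack([a,b]),(800,320),interpolation=cv2.INTER_CUBIC))
E
```

```text
t: 6.28
position: [0.5002, -0.02, 0.0467]
tool_rot: [0.0, 0.762, 0.647, 0.0]
wrist_force: [0.6, 0.1, 0.1]
finger_gap: 0.476
gripper_force: 0.0
t: 7.52
position: [0.5503, -0.0281, 0.0546]
tool_rot: [-0.0, 0.762, 0.647, -0.0]
wrist_force: [-3.3, 1.2, 4.5]
finger_gap: 0.475
gripper_force: 2.5
```

View pics/s5.png

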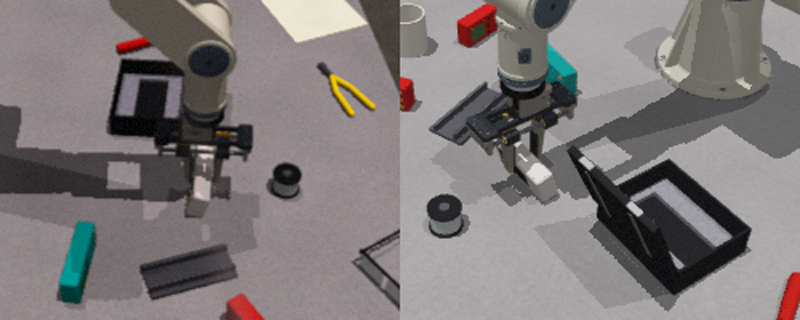

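The scene half shows the meter tilted at (530,180), with its top leaning away from the robot onto the far finger. It is toppling towards its back as planned, so I'll widen the fingers stepwise to lower it and then lift clear.

```bash
python3 -m inch '{"dp":[[0.002,0,0],[0.004,0,0],[0.006,-0.001,0],[0.008,-0.001,0],[0.010,-0.001,0],[0.012,-0.002,0],[0.012,-0.002,0.005],[0.012,-0.002,0.02],[0.012,-0.002,0.06],[0.0,0,0.12]],"turn":[0,0,0,0,0,0,0,0,0,0],"claw":[0.05,0.056,0.062,0.068,0.074,0.08,0.085,0.09,0.09,0.09]}' 25
python3 -m inch '{"dp":[[-0.03,0.005,0.06],[-0.06,0.01,0.11],[-0.06,0.01,0.11],[-0.06,0.01,0.11]],"turn":[0,0,0,0],"claw":[0.09,0.09,0.09,0.09]}'
python3 - <<'E'
from h import *
P,p,d,s=wcloud('w2.png'); np.savez('w2.npz',P=P,d=d)
print(s['t'],s['position'],yaw(s),s['wrist_force'])
Q=near(P,d,(.55,-.025),.11);print(np.histogram(Q[:,2]*1000,[-5,4,12,18,26,30,34,38,42,55,61,65,69,73,80])[0])
print(rect(Q[(Q[:,2]>.029)&(Q[:,2]<.042)]))
E
```

```text
t: 8.88
position: [0.5498, -0.028, 0.1759]
tool_rot: [-0.0, 0.762, 0.647, -0.0]
wrist_force: [-0.3, 0.5, 0.4]
finger_gap: 0.984
gripper_force: 0.0
t: 9.38
position: [0.4902, -0.018, 0.2852]
tool_rot: [0.001, 0.762, 0.647, 0.001]
wrist_force: [-0.6, 0.6, -0.3]
finger_gap: 0.982
gripper_force: 0.0
9.375 [ 0.49015196 -0.01802778  0.28515333] -9.336507683802134 [-0.64249265  0.60305553 -0.312376  ]
[15563    13    36    39    21    40    39    28   227  3391     2     0
     0     0]
(array([520.3, -21.7]), array([143.6,   5. ]), 78.7, 119, 'z', array([29.1, 34.7, 41.7]))
```

View pics/w2.png

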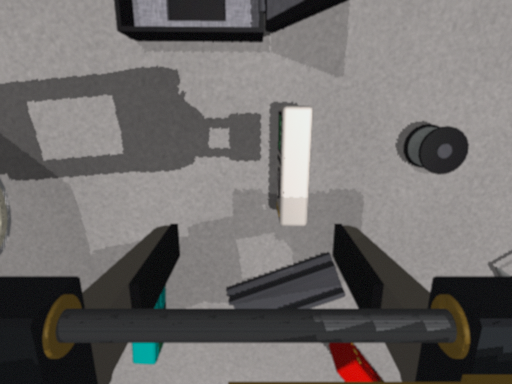

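The wrist view shows the meter standing upright on its edge again at (295,165). It was wedged by the narrow opening and rocked back. I'll repeat with a wider gap and a longer push, after measuring it precisely.

```bash
python3 - <<'E'
from h import *
z=np.load('w2.npz');P=z['P'];d=z['d'];Q=near(P,d,(.54,-.025),.12);T=Q[(Q[:,2]>.05)&(Q[:,2]<.07)]
print(rect(T))
# case seen partly too
Q=P[(d>0)&(P[...,1]>.1)];print(rect(Q[(Q[:,2]>.05)&(Q[:,2]<.065)]))
E
```

```text
(array([537.8, -26.6]), array([148. ,  36.9]), 80.2, 3548, 'z', array([53.5, 58.7, 60.4]))
(array([453.5, 157.1]), array([ 32. , 174.4]), 80.2, 1378, 'z', array([50.9, 56.9, 63.3]))
```

```bash
python3 -m inch '{"dp":[[0.048,-0.0085,-0.06],[0.048,-0.0085,-0.12],[0.048,-0.0085,-0.18],[0.048,-0.0085,-0.22],[0.048,-0.0085,-0.235],[0.048,-0.0085,-0.235],[0.048,-0.0085,-0.235],[0.048,-0.0085,-0.235],[0.048,-0.0085,-0.235]],"turn":[0,0,0,0,0,0,0,0,0],"claw":[0.08,0.08,0.08,0.06,0.05,0.03,0.03,0.03,0.03]}' 25
python3 -m inch '{"dp":[[0,0,0.004],[-0.02,0.003,0.006],[-0.04,0.007,0.006],[-0.05,0.008,0.005],[-0.05,0.008,0.001],[-0.05,0.008,0.0],[-0.05,0.008,0.0],[-0.05,0.008,0.003],[-0.05,0.008,0.003],[-0.05,0.008,0.003]],"turn":[0,0,0,0,0,0,0,0,0,0],"claw":[0.03,0.03,0.03,0.03,0.03,0.03,0.05,0.064,0.064,0.064]}' 25
```

```text
t: 10.55
position: [0.5391, -0.0266, 0.0512]
tool_rot: [0.001, 0.762, 0.647, 0.001]
wrist_force: [-0.4, 0.2, 7.9]
finger_gap: 0.387
gripper_force: 25.0
t: 11.8
position: [0.4882, -0.0185, 0.0526]
tool_rot: [0.0, 0.762, 0.647, 0.0]
wrist_force: [0.3, 0.0, 0.7]
finger_gap: 0.699
gripper_force: 0.0
```

```bash
python3 -m inch '{"dp":[[0.008,-0.001,0.004],[0.014,-0.002,0.004],[0.021,-0.0035,0.006],[0.028,-0.0045,0.009],[0.035,-0.006,0.012],[0.042,-0.007,0.015],[0.049,-0.008,0.017],[0.056,-0.009,0.017],[0.062,-0.01,0.017],[0.068,-0.011,0.017]],"turn":[0,0,0,0,0,0,0,0,0,0],"claw":[0.064,0.064,0.064,0.064,0.064,0.064,0.064,0.064,0.064,0.064]}' 25
python3 - <<'E'
from h import *
for n in('side','scene'):
    p,d=grab(n);P=cloud(n,d)
    k=(d>0)&(np.abs(P[...,0]-.545)<.08)&(P[...,1]<.075)&(P[...,1]>-.11)&(P[...,2]>.006)&(P[...,2]<.075)&(p.min(-1)>120)
    Q=P[k];print(n,rect(Q),np.histogram(Q[:,2]*1000,range(5,80,5))[0])
    b=p[90:290,(150 if n=='side' else 160):][:,:250];globals()[n]=b[:,:,::-1]
cv2.imwrite('pics/s6.png',cv2.resize(np.hstack([side,scene]),(800,320),interpolation=cv2.INTER_CUBIC))
E
```

```text
t: 13.05
position: [0.5563, -0.0296, 0.0694]
tool_rot: [-0.0, 0.762, 0.647, -0.0]
wrist_force: [-0.1, -0.3, 0.2]
finger_gap: 0.696
gripper_force: 0.0
side (array([563.4, -18.8]), array([191.8, 115.6]), 58.8, 227, 'z', array([ 6.1, 38. , 44.4])) [ 21   0   0   1   1  36 114  52   2   0   0   0   0   0]
scene (array([550. , -26.8]), array([151.1,  73.8]), 82.8, 305, 'z', array([ 7.3, 35.3, 40. ])) [ 12  11   9  11  10  85 163   2   0   1   0   1   0   0]
```

View pics/s6.png

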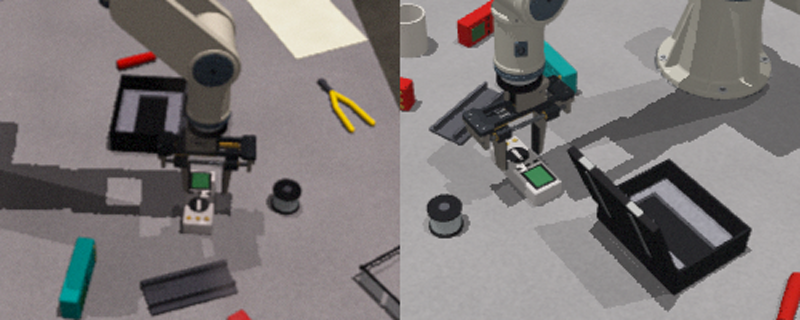

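Both views show the meter face up on the bench, at side (198,205) and scene (535,170), clear of the fingers. I'll open, rise and measure the meter and the case from above.

```bash
python3 -m inch '{"dp":[[0,0,0],[0,0,0.02],[-0.02,0.01,0.08],[-0.04,0.02,0.14],[-0.06,0.03,0.2],[-0.07,0.04,0.24],[-0.07,0.04,0.24],[-0.07,0.04,0.24]],"turn":[0,0,0,0,0,0,0,0],"claw":[0.09,0.09,0.09,0.09,0.09,0.09,0.09,0.09]}' 25
cat > m2.py <<'E'
from h import *
P,p,d,s=wcloud('w3.png'); np.savez('w3.npz',P=P,d=d)
print(s['t'],s['position'],yaw(s))
Q=near(P,d,(.55,-.025),.12);print('meter',rect(Q[(Q[:,2]>.03)&(Q[:,2]<.042)]),rect(Q[(Q[:,2]>.01)&(Q[:,2]<.042)]))
Q=P[(d>0)&(P[...,1]>.1)&(P[...,0]<.56)]
print('rim',rect(Q[(Q[:,2]>.052)&(Q[:,2]<.064)]));
# nest in case coordinates: inspect heights
a=np.radians(-9.8);x=np.array([np.cos(a),np.sin(a)]);y=np.array([-x[1],x[0]])
h=Q[:,2]*1000; X=Q[:,:2]@x*1000;Y=Q[:,:2]@y*1000
for lo,hi in((2,10),(12,20),(52,64)):
    k=(h>lo)&(h<hi);print(lo,hi,k.sum(),'X',np.percentile(X[k],[0.5,2,50,98,99.5]).round(1),'Y',np.percentile(Y[k],[.5,2,98,99.5]).round(1),'h',np.median(h[k]))
E
python3 m2.py
```

```text
t: 14.15
position: [0.4855, 0.0104, 0.3089]
tool_rot: [-0.0, 0.762, 0.647, -0.0]
wrist_force: [0.0, 0.9, 0.1]
finger_gap: 0.983
gripper_force: 0.0
14.15 [0.48553825 0.01044413 0.30887443] -9.326302911866133
meter (array([544.3, -29.1]), array([147.8,  60. ]), 80.7, 4416, 'z', array([31.8, 35.4, 37.4])) (array([544.4, -28.7]), array([148.6,  60.4]), 80.6, 4583, 'z', array([24.6, 35.3, 37.4]))
rim (array([455.1, 173.9]), array([ 65.3, 177.3]), 80.5, 1490, 'z', array([52.7, 57.2, 62.6]))
2 10 2736 X [355.4 378.5 412.5 447.  463.2] Y [216.2 216.4 294.6 295.4] h 5.104762522290557
12 20 4190 X [338.4 338.9 405.8 486.7 488.1] Y [216.3 216.7 291.6 292.8] h 15.038595384087362
52 64 1490 X [330.9 332.2 421.6 495.9 496.4] Y [216.2 216.4 278.7 280.6] h 57.15921987792222
```

View pics/w3.png

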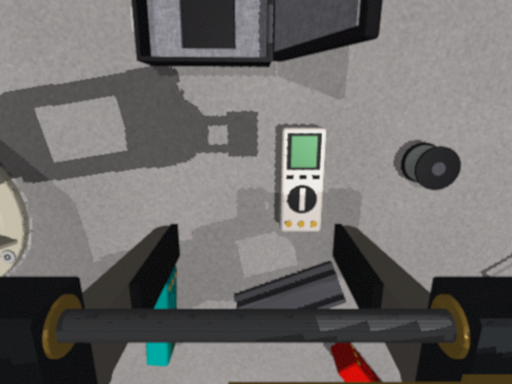

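The wrist view shows the meter face up at (302,180), with the case's near half above it. Its measured pose is (0.5444,-0.029), yaw 80.6°, top at z 0.0355, which is parallel to the nest. I'll grip its long sides with the tips 14 mm up so they stay above the foam.

```bash
python3 -m inch '{"dp":[[0.059,-0.039,-0.06],[0.059,-0.039,-0.12],[0.059,-0.039,-0.18],[0.059,-0.039,-0.22],[0.059,-0.039,-0.25],[0.059,-0.039,-0.27],[0.059,-0.039,-0.279],[0.059,-0.039,-0.279],[0.059,-0.039,-0.279]],"turn":[0,0,0,0,0,0,0,0,0],"claw":[0.09,0.09,0.09,0.09,0.09,0.09,0.09,0.09,0.07]}' 20
python3 -m inch '{"dp":[[0,0,0],[0,0,0],[0,0,0],[0,0,0],[0,0,0.01],[0,0,0.03]],"turn":[0,0,0,0,0,0],"claw":[0.05,0.05,0.05,0.05,0.05,0.05]}' 20
```

```text
t: 15.32
position: [0.5454, -0.0286, 0.0311]
tool_rot: [0.0, 0.762, 0.647, 0.0]
wrist_force: [0.4, -0.3, 0.4]
finger_gap: 0.892
gripper_force: 0.0
t: 16.08
position: [0.5441, -0.0284, 0.0605]
tool_rot: [-0.001, 0.762, 0.647, -0.001]
wrist_force: [-0.2, 0.5, -3.4]
finger_gap: 0.652
gripper_force: 20.0
```

```bash
python3 -m inch '{"dp":[[0,0,0.06],[-0.02,0.02,0.11],[-0.05,0.05,0.15],[-0.08,0.09,0.19],[-0.09,0.12,0.23],[-0.09,0.14,0.26],[-0.09,0.15,0.28],[-0.09,0.15,0.28],[-0.09,0.15,0.28]],"turn":[0,0,0,0,0,0,0,0,0],"claw":[0.05,0.05,0.05,0.05,0.05,0.05,0.05,0.05,0.05]}' 20
cat > m3.py <<'E'
from h import *
P,p,d,s=wcloud('w4.png'); np.savez('w4.npz',P=P,d=d)
print(s['t'],s['position'],yaw(s))
Q=P[(d>0)&(P[...,1]>.1)&(P[...,2]<.22)]
a=np.radians(-9.5);x=np.array([np.cos(a),np.sin(a)]);y=np.array([-x[1],x[0]])
h=Q[:,2]*1000; X=Q[:,:2]@x*1000;Y=Q[:,:2]@y*1000
def st(n,k): print(n,k.sum(),'X',np.percentile(X[k],[0.5,2,98,99.5]).round(1),'Y',np.percentile(Y[k],[.5,2,98,99.5]).round(1),'h',np.median(h[k]).round(1))
st('foam',(h>12.5)&(h<18)&(X>335)&(X<492)&(Y>221)&(Y<412));st('floor',(h>2.5)&(h<8)&(X>370)&(X<456)&(Y>222)&(Y<412));st('rim',(h>53)&(h<62)&(X<470))
R=Q[(h>53)&(h<62)&(X<470)];print(rect(R))
L=Q[(h>75)&(X>470)];
for i in range(3):
    c=L.mean(0);w=np.linalg.svd(L-c,full_matrices=False)[2][2];e=(L-c)@w;L=L[abs(e)<max(.004,1.5*e.std())]
print('lid n',w,len(L),'angle',np.pi/2+np.arctan(abs(w[2])/np.hypot(*w[:2])),'X',(L[:,:2]@x).min(),(L[:,:2]@x).max(),'z',L[:,2].max(), L[L[:,2]>L[:,2].max()-.01].mean(0))
E
python3 m3.py
```

```text
t: 17.2
position: [0.4543, 0.121, 0.3396]
tool_rot: [-0.0, 0.762, 0.647, -0.001]
wrist_force: [-0.5, -0.9, -3.5]
finger_gap: 0.651
gripper_force: 20.0
17.2 [0.45430767 0.12096689 0.33959255] -9.340334175318171
foam 6748 X [340.2 341.3 488.8 490. ] Y [263.1 265.8 401.6 402.6] h 15.0
floor 4914 X [380.2 381.2 448.8 449.9] Y [263.1 265.8 392.6 394.2] h 5.0
rim 732 X [332.2 332.7 340.5 341.5] Y [214.9 217.5 387.8 390.1] h 56.8
(array([382. , 243.1]), array([176.4,  10.2]), 81.0, 732, 'z', array([53.3, 56.8, 58.5]))
lid n [ 0.90262066 -0.15091043 -0.40311536] 14988 angle 1.985714840180813 X 0.5002165332414205 0.5626190018765461 z 0.2079950208660191 [0.59750357 0.19029803 0.20207864]
```

View pics/w4.png

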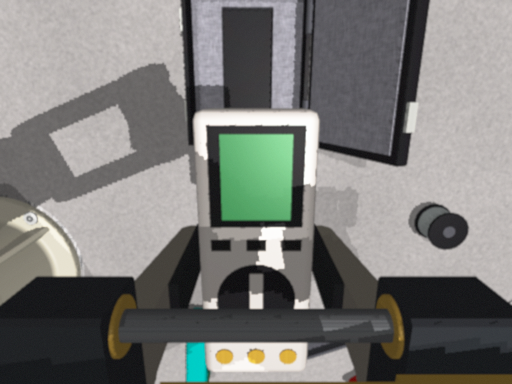

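The wrist view shows the held meter aligned with the nest's dark slot at (247,60), with the lid open to its right. The nest centre comes out at (0.4614,0.2424), floor z 0.005 and lid angle 1.98. I'll lower it in.

```bash
python3 -m inch '{"dp":[[0.007,0.06,-0.01],[0.007,0.121,-0.03],[0.007,0.121,-0.09],[0.007,0.121,-0.15],[0.007,0.121,-0.2],[0.007,0.121,-0.24],[0.007,0.121,-0.26],[0.007,0.121,-0.27],[0.007,0.121,-0.275],[0.007,0.121,-0.275]],"turn":[0,0,0,0,0,0,0,0,0,0],"claw":[0.05,0.05,0.05,0.05,0.05,0.05,0.05,0.05,0.05,0.05]}' 20
python3 -m inch '{"dp":[[0,0,-0.006],[0,0,-0.012],[0,0,-0.018],[0,0,-0.022],[0,0,-0.025],[0,0,-0.025]],"turn":[0,0,0,0,0,0],"claw":[0.05,0.05,0.05,0.05,0.05,0.05]}' 20
```

```text
t: 18.5
position: [0.4623, 0.2425, 0.0658]
tool_rot: [0.0, 0.762, 0.647, 0.0]
wrist_force: [-0.1, -0.4, -3.3]
finger_gap: 0.648
gripper_force: 20.0
t: 19.25
position: [0.4619, 0.2424, 0.0403]
tool_rot: [-0.0, 0.762, 0.647, -0.0]
wrist_force: [0.2, -0.2, -3.0]
finger_gap: 0.648
gripper_force: 20.0
```

```bash
python3 -m inch '{"dp":[[0,0,-0.002],[0,0,-0.003],[0,0,-0.004]],"turn":[0,0,0],"claw":[0.05,0.05,0.05]}' 20
```

```text
t: 19.62
position: [0.462, 0.2425, 0.0371]
tool_rot: [-0.0, 0.762, 0.647, -0.0]
wrist_force: [-4.9, -2.0, 16.5]
finger_gap: 0.653
gripper_force: 20.0
```

Seated, with 16 N of contact at the expected height. Release, rise and check the fit.

```bash
python3 -m inch '{"dp":[[0,0,0.003],[0,0,0.003],[0,0,0.003],[0,0,0.01],[0,0,0.05],[0,0,0.11],[0,-0.02,0.17],[0,-0.05,0.22],[0,-0.06,0.25],[0,-0.06,0.25]],"turn":[0,0,0,0,0,0,0,0,0,0],"claw":[0.07,0.075,0.075,0.075,0.075,0.075,0.075,0.075,0.075,0.075]}' 20
python3 - <<'E'
from h import *
P,p,d,s=wcloud('w5.png');print(s['t'],s['position'],s['wrist_force'])
Q=P[(d>0)];a=np.radians(-9.5);x=np.array([np.cos(a),np.sin(a)]);y=np.array([-x[1],x[0]])
X=Q[:,:2]@x*1000;Y=Q[:,:2]@y*1000;h=Q[:,2]*1000
k=(h>33)&(h<47)&(abs(X-415)<55)&(abs(Y-315)<88);print(rect(Q[k]),'case X,Y mid',(X[k].min()+X[k].max())/2,(Y[k].min()+Y[k].max())/2)
c=Q[k].mean(0);w=np.linalg.svd(Q[k]-c,full_matrices=False)[2][2];print('normal',w)
# lid path
C=lambda Xc,Yc:np.array([Xc*x[0]+Yc*y[0],Xc*x[1]+Yc*y[1]])
for f in np.arange(1.985,-.01,-.08):
    if f>1.65: Xf=495-160*np.cos(f)+14*np.sin(f); z=150
    else: Xf=495-130*np.cos(f)+14*np.sin(f); z=58.5+130*np.sin(f)+14*np.cos(f)
    w=C(Xf+18,315);print(round(f,2),w.round(0),round(z+17))
E
```

```text
t: 20.88
position: [0.4632, 0.1823, 0.2894]
tool_rot: [0.001, 0.763, 0.647, 0.002]
wrist_force: [0.7, -0.5, 0.5]
finger_gap: 0.816
gripper_force: 0.0
20.875 [0.46317273 0.18234817 0.28938641] [ 0.69313017 -0.49740045  0.48103984]
(array([461.9, 241.8]), array([149.4,  60. ]), 80.6, 5918, 'z', array([37.2, 41.3, 43.3])) case X,Y mid 415.65456318454676 314.7118258127111
normal [ 6.93774640e-04 -2.63470030e-03  9.99996289e-01]
1.98 [634. 213.] 167
1.9 [623. 215.] 167
1.82 [611. 217.] 167
1.74 [599. 219.] 167
1.66 [587. 221.] 167
1.58 [574. 223.] 205
1.5 [563. 225.] 206
1.42 [553. 227.] 206
1.34 [543. 229.] 205
1.26 [533. 230.] 204
1.18 [522. 232.] 201
1.1 [513. 234.] 198
1.02 [503. 235.] 194
0.94 [494. 237.] 189
0.86 [485. 238.] 184
0.78 [477. 240.] 177
0.7 [469. 241.] 170
0.62 [462. 242.] 163
0.54 [455. 243.] 155
0.46 [450. 244.] 146
0.38 [444. 245.] 137
0.3 [440. 246.] 128
0.22 [436. 246.] 118
0.14 [433. 247.] 108
0.06 [431. 247.] 98
```

The meter is home: centre (0.4619,0.2418), 18 mm above the floor, level, and let go with the lid still open. Next I'll go over and behind the lid with closed fingers and push it forward slowly.

```bash
python3 -m inch '{"dp":[[0.06,0.01,0.005],[0.12,0.018,0.005],[0.17,0.024,0.005],[0.192,0.027,0],[0.192,0.027,0],[0.192,0.027,-0.05],[0.192,0.027,-0.1],[0.192,0.027,-0.1],[0.185,0.028,-0.1],[0.178,0.029,-0.1]],"turn":[0,0,0,0,0,0,0,0,0,0],"claw":[0,0,0,0,0,0,0,0,0,0]}' 20
python3 -m inch '{"dp":[[-0.008,0.001,0],[-0.017,0.003,0],[-0.027,0.005,0],[-0.037,0.006,0],[-0.047,0.008,0],[-0.057,0.01,0],[-0.067,0.011,0],[-0.077,0.013,0.004],[-0.087,0.014,0.007],[-0.096,0.015,0.008]],"turn":[0,0,0,0,0,0,0,0,0,0],"claw":[0,0,0,0,0,0,0,0,0,0]}' 20
python3 - <<'E'
from h import *
p,d=grab('scene');P=cloud('scene',d)
a=np.radians(-9.5);x=np.array([np.cos(a),np.sin(a)]);y=np.array([-x[1],x[0]])
X=P[...,:2]@x*1000;Y=P[...,:2]@y*1000;k=(d>0)&(X<600)&(X>330)&(Y>222)&(Y<290)&(P[...,2]>.075)
L=P[k];print(telemetry.observe()['position'],len(L),L[:,2].max())
A=np.stack([X[k],np.ones(k.sum())],1)
c=np.median(L,0)
for i in range(4):
    c=L.mean(0);w=np.linalg.svd(L-c,full_matrices=False)[2][2];e=(L-c)@w;L=L[abs(e)<max(.004,1.5*e.std())]
print('n',w,len(L),'angle',np.arccos(abs(w[2])))
cv2.imwrite('pics/s7.png',cv2.resize(p[120:300,220:440,::-1],(733,600),interpolation=cv2.INTER_CUBIC))
E
```

```text
t: 22.18
position: [0.6405, 0.2121, 0.1891]
tool_rot: [0.001, 0.762, 0.647, 0.002]
wrist_force: [0.0, 0.8, 0.4]
finger_gap: 0.002
gripper_force: 0.0
t: 23.42
position: [0.5435, 0.2266, 0.1949]
tool_rot: [0.0, 0.762, 0.647, 0.0]
wrist_force: [2.4, -0.1, -0.9]
finger_gap: 0.004
gripper_force: 0.9
[0.54247859 0.22668088 0.19485177] 1927 0.6298760395159066
n [ 0.11466966 -0.99326386 -0.01666657] 1088 angle 1.5541289855056626
```

View pics/s7.png

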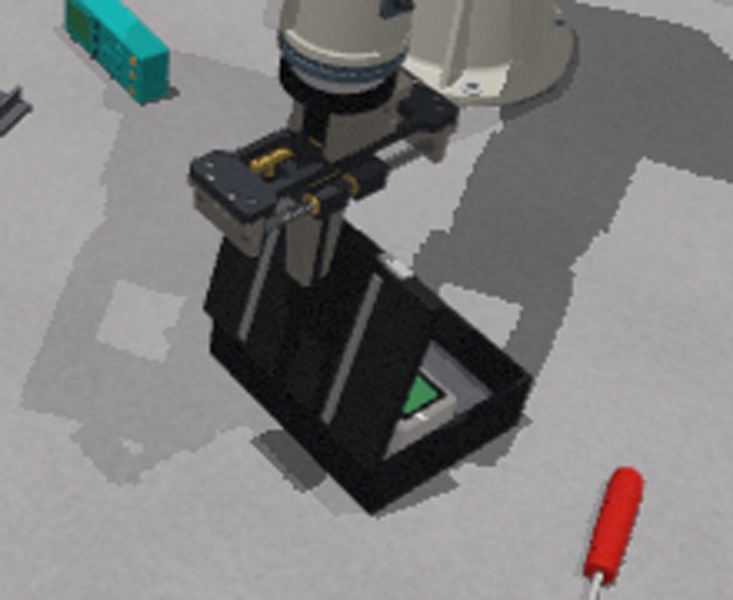

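The crop shows the lid about 15° past upright with the fingertips behind it at (310,270), and the meter in the nest at (420,395). I'll continue along the arc.

```bash
python3 -m inch '{"dp":[[-0.01,0.002,0.002],[-0.021,0.004,0.002],[-0.03,0.005,-0.001],[-0.04,0.007,-0.004],[-0.049,0.008,-0.008],[-0.058,0.01,-0.013],[-0.066,0.011,-0.019],[-0.074,0.012,-0.026],[-0.081,0.014,-0.033],[-0.088,0.015,-0.041]],"turn":[0,0,0,0,0,0,0,0,0,0],"claw":[0,0,0,0,0,0,0,0,0,0]}' 20
python3 -m inch '{"dp":[[-0.006,0.001,-0.009],[-0.011,0.002,-0.018],[-0.015,0.003,-0.027],[-0.019,0.003,-0.037],[-0.022,0.004,-0.047],[-0.024,0.004,-0.056],[-0.024,0.004,-0.061],[-0.024,0.004,-0.065]],"turn":[0,0,0,0,0,0,0,0],"claw":[0,0,0,0,0,0,0,0]}' 20
```

```text
t: 24.72
position: [0.4554, 0.2416, 0.153]
tool_rot: [-0.0, 0.762, 0.647, -0.0]
wrist_force: [-0.3, 0.6, 0.8]
finger_gap: 0.002
gripper_force: 0.6
t: 25.72
position: [0.4319, 0.2455, 0.0893]
tool_rot: [-0.0, 0.762, 0.647, -0.0]
wrist_force: [-14.3, -6.5, 57.9]
finger_gap: 0.005
gripper_force: 28.9
```

The lid is on its stop. Back off and verify.

```bash
python3 -m inch '{"dp":[[0,0,0.004],[0,0,0.03],[0,0,0.09],[-0.02,-0.04,0.15],[-0.02,-0.1,0.2],[-0.02,-0.1,0.24],[-0.02,-0.1,0.24],[-0.02,-0.1,0.24]],"turn":[0,0,0,0,0,0,0,0],"claw":[0,0,0,0,0,0,0,0]}' 20
python3 - <<'E'
from h import *
P,p,d,s=wcloud('w6.png');print(s['t'],s['position'],s['wrist_force'])
a=np.radians(-9.5);x=np.array([np.cos(a),np.sin(a)]);y=np.array([-x[1],x[0]])
X=P[...,:2]@x*1000;Y=P[...,:2]@y*1000
k=(d>0)&(abs(X-415)<70)&(abs(Y-315)<85)&(P[...,2]>.05)&(P[...,2]<.12)
c=np.polyfit(X[k]/1000,P[...,2][k],1);print('lid slope',c[0],k.sum(),np.median(P[...,2][k]))
for n in('scene','side'):
    p,d=grab(n);Q=cloud(n,d)
    X=Q[...,:2]@x*1000;Y=Q[...,:2]@y*1000
    k=(d>0)&(abs(X-415)<70)&(abs(Y-315)<85)&(Q[...,2]>.05)&(Q[...,2]<.12)
    print(n,np.polyfit(X[k]/1000,Q[...,2][k],1)[0],np.median(Q[...,2][k]),k.sum())
E
```

```text
t: 26.72
position: [0.4119, 0.1454, 0.3282]
tool_rot: [0.0, 0.762, 0.647, 0.0]
wrist_force: [0.1, -0.8, -0.5]
finger_gap: 0.003
gripper_force: 0.0
26.725 [0.41191739 0.14543163 0.32820677] [ 0.05152015 -0.78148217 -0.46185124]
lid slope 0.00042741526598316393 17000 0.07156705426220139
scene -0.0008489577446254444 0.07320495633724404 2512
side 0.002703524919773976 0.0748958365601284 1193
```

All three cameras agree that the lid is flat, with its top at about 72 mm, so it is shut. The arm is clear.

```bash
python3 -c "
from cell import sign_off; print(sign_off())"
```

```text
the job is handed in; nothing more can be done
None
```

The job is handed in at about 27 s: the meter was laid on its back, regripped by its long sides and measured home in the nest, the lid is fully shut, and no move went near the spool, mug or screwdriver (not re-measured); the hand-in returned no verdict.

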